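# Lay a stripped starter's parts in their build-up nests

## Robot

A 7-joint arm with a two-finger parallel gripper is mounted at the origin on a cart in front of the work surface, level with it; the furniture and walls round the work are solid. World frame = base frame: x ahead of the robot, y to its left, z up, the work surface at z = 0. Lengths are in m, angles in degrees, forces in N, time in s.
With the tool pointing down it reaches from about 0.35 to 0.9 m from the base axis. Payload 8.1 kg.
Tool frame: the origin (TCP) lies midway between the tips of the shut fingers; the grasp point (between the pads) lies 19 mm behind it (arm.grasp_offset is the distance from the TCP to the grasp point, in m); z points along the fingers, y is the line along which they close (so a half turn about z gives the same grasp; the last joint's range is limited). The gripper opens to 85 mm and grips with 20 to 120 N. Pads are 22 mm wide; open, the fingers measure 114 mm over their backs; the gripper's body (76 mm by 85 mm) begins 54 mm behind the grasp point. The pads swing forward as they close: fully open they stand 13 mm farther back than shut.
Start: joints at [-70.394, 24.895, 1.432, 90.138, -0.665, 64.973, -4.303], TCP at [0.269, 0.564, 0.231] pointing down, gripper open.
Joint ranges: [-149.89, 149.89], [-25.12, 119.58], [-72.63, 75.52], [4.76, 147.25], [-75.54, 255.54], [6.69, 114.76], [-157.13, 157.13]. Speed limits (degrees/s): [127.2, 127.2, 172.46, 172.46, 180, 180, 180].

## Interface

Orientations are given as a 3x3 rotation matrix whose columns are the frame's x, y, z axes.
In Python, from rig import status, imaging, finish_job, arm gives the robot as it stands. The module is installed in compiled form; this text tells all that it offers.
- The arm moves only by the tool servo_tool, never from a script. Its arguments are lists of equal length, an entry for each row: "offset": the shift along the tool's x, y, z in units of 50 mm (1.0 is 50 mm), a list of three; "roll": the turn about the tool's z in units of 5 degrees (1.0 is 5 degrees); "gripper": the opening, from -1 (shut) to 1 (fully open). A call has exactly 8 rows; each row is the pose to reach, as a shift and turn from the pose commanded when the call began, along the tool's axes at that moment; what a row does not reach only later rows make up. A row lasts 1/10 s, in which the tool goes at most 50 mm and 8.59 degrees, less where a joint would pass 70% of its speed; a pose out of reach is approached as far as the arm can. A call with a gripper value outside its range is refused whole. The fingers move at their own pace and stop on an object; "force" is the grip in N (left out, the last holds). Time passes only in rows, so rows that repeat a pose let the fingers close, or fill a call up. It gives the time, the measured TCP pose, the force, the opening and the grip force at its end, in the units of the state.
- status.sense(): the state, without advancing time (a new reading comes with each control period).
- imaging.read_camera(name): name is "scene" or "top" or "wrist"; returns (picture, depth): 384x512x3 uint8, red, green, blue; 384x512 float32, m along the optical axis (not along the pixel's ray), 0 where there is no reading.
- imaging.camera_info(name): a dict with "intrinsics" (3x3 intrinsics, pixels), "rvec" (rotation vector, rad) and "tvec" (3), from world to camera coordinates, as OpenCV has them. Camera axes: x right, y down, z forward; pixel columns grow to the right and rows downward; lengths in m; the calibration is good to about 2 mm. A picture is of the moment at which its call begins: read the wrist's pose just before it. camera_info takes no time and is no camera call; for the wrist camera it gives the pose at the moment of the call.
- finish_job(): hands the job in; it is judged then, once.
The state is a dict: "t": time; "q": joint angles; "qvel": joint speeds; "effort": joint torques, N m; "tool_pos": TCP position; "ee_rot": TCP orientation; "wrist_force": force on the tool from outside, world axes, zero at the start; "wrist_torque": the same for the moment, N m; "width": opening from 0.0 (shut) to 1.0 (fully open); "grasp_force": force on a finger pad.
Only numpy, scipy, OpenCV 4.12 (cv2) and the standard library are available. Lean on these libraries where they do the work, as an engineer would, in place of code of your own. Each camera call takes 0.05 s, during which the arm holds its last target. There are 200 camera calls.

## Task

The starter has been stripped and its four parts lie about the bench; put each into the nest made for it on the rubber mat, ready for reassembly: the solenoid standing terminals up in the tall steel cup, the pinion gear down in the short brass ring, the bearing flat between the four dowels round the red disc, and the brush holder flat, brushes up and lengthwise, between the six dowels round the yellow oblong. Every part must sit fully down on the floor of its nest and be let go. Leave the pulley and the brass bush where they stand.

Things in the scene. Friction and masses are not known exactly. Their poses are not given: they have to be found in the camera images.
- solenoid: Starter solenoid standing on the bench: bright steel can 43 mm across, 50 mm high; on it a brown cap 37 mm across up to 64 mm, and two copper studs up to 78 mm. Origin: centre of the underside, z up the axis. Grip round the can from any side, fingertips 32 mm or more above the underside, to stay above the cup of its nest.
- pinion: Starter drive pinion standing on its gear, bright steel, 42 mm high: toothed gear 36 mm across from 0 to 18 mm, above it the plain round clutch drum, 47 mm across, from 18 to 42 mm. Origin: centre of the underside (gear end), z up. Grip round the drum from any side, fingertips 20 mm or more above the underside.
- bearing: Ball bearing lying flat: steel ring 42 mm across, 12 mm thick, with a brown seal. Origin: centre of the underside, z up. Grip across the outer ring with the fingertips 2 to 4 mm above the underside.
- brush_holder: Brush holder lying flat: dark brown plate 30 mm (x) by 48 mm (y), 7 mm thick, with two upright brass brush boxes, 14 mm wide in x, together y = -12 to 10 mm, black-tipped, up to 25 mm. Origin: centre of the underside of the plate, z up. Grip both boxes together: fingers close along x (14 mm), centred at y = -1 mm, fingertips 12 mm above the underside.
- solenoid_nest: Fixed nest of the solenoid: dark square plate 80x80x8 mm with a tall steel cup, bore 48 mm, flaring from 20 mm above the plate to a 60 mm mouth 27 mm above the plate (68 mm outside). Origin: centre of the plate's underside, on the cup axis, z up. The seated solenoid's underside is 8 mm above this origin.
- pinion_nest: Fixed nest of the pinion: dark square plate 72x72x8 mm with a short brass ring, bore 41 mm, flaring from 9 mm above the plate to a 53 mm mouth 15 mm above the plate (61 mm outside). Origin: centre of the plate's underside, on the ring axis, z up. The seated pinion's underside is 8 mm above this origin, its drum above the ring.
- bearing_nest: Fixed nest of the bearing: dark plate 76x76x14 mm, red disc (42 mm) on top, round it four 6 mm steel dowels at x = +-21, y = +-17 mm, 11 mm high, tapered from 6 mm up. Origin: centre of the plate's underside, z up. Seated bearing: underside 14 mm above the origin, over the disc. The dowels leave 36 mm gaps at its +y and -y sides for fingers closing along its y; at +-x only 27 mm.
- brush_nest: Fixed nest of the brush holder: dark plate 72 (x) x 80 (y) x 14 mm, on top a yellow oblong 30 x 48 mm (long along y), round it six 6 mm steel dowels at x = +-21, y = +-15 mm and x = 0, y = +-30 mm, 9 mm high, tapered from 5 mm up. Origin: centre of the plate's underside, z up. Seated brush holder: its y along this y, either way round, underside 14 mm above the origin, 3 mm play.
- pulley: Bystander, to be left where it is: grey two-groove pulley lying flat, 62 mm in diameter, 25 mm high. Origin: centre of its underside. Just right of it (-y) the clamped starter with its handles stands up to 0.18 m high: pass above it or keep to its left.
- bush_brass: Bystander, to be left where it is: plain brass bush standing upright, 22 mm in diameter, 33 mm high. Origin: centre of its underside.
Not all that is in view belongs to the job. There is more than one size of the solenoid; the one meant has the size given above.

How it is judged (in metres and radians):
At the end, for the whole second after the job is handed in: Each part rests still in its own nest, upright (0.12 rad), underside within 3 mm of the nest floor; each within 8 mm of the nest centre, brush holder lengthwise within 0.25 rad, either way round (horizontal distance between solenoid and solenoid_nest below 0.008 m and z of solenoid in the frame of solenoid_nest between 0.004 and 0.011 m and angle between each of solenoid, pinion, bearing, brush_holder's own z axis and vertical below 0.12 rad and linear speed of each of solenoid, pinion, bearing, brush_holder below 0.02 m/s and horizontal distance between pinion and pinion_nest below 0.008 m and z of pinion in the frame of pinion_nest between 0.004 and 0.011 m and horizontal distance between bearing and bearing_nest below 0.008 m and z of bearing in the frame of bearing_nest between 0.01 and 0.017 m and horizontal distance between brush_holder and brush_nest below 0.008 m and z of brush_holder in the frame of brush_nest between 0.01 and 0.017 m and angle between the y axis of brush_holder and the y axis of brush_nest, either way round below 0.25 rad); the robot touches nothing.
It fails at once if the pulley is pushed more than 15 mm from its place (distance of pulley from where it was at the start of the episode above 0.015 m).
It fails at once if the brass bush is pushed more than 15 mm from its place (distance of bush_brass from where it was at the start of the episode above 0.015 m).
It also fails if it takes over 112 s, if anything falls off the work surface, if the arm or the gripper's body presses on something with over 40 N, if the wrist force passes 120 N, or if a joint passes its speed limit or range.

## Working session

There is one attempt and no reset: what is moved stays moved. The work goes in short steps, Python scripts to look and compute and a tool call to move; the robot and the scene stay as the last step left them, time stands still between calls to the robot, and variables do not carry over. Pictures are saved under pics/ and viewed, at most 14 in all, crops included, and the job is handed in when it is done.

Besides the shell and the picture viewer there is one more tool, called by a JSON object that holds its "op" and its "data". servo_tool: Moves the arm, as the interface text tells. Its arguments: {"type":"object","properties":{"offset":{"type":"array","items":{"type":"array","items":{"type":"number"}}},"roll":{"type":"array","items":{"type":"number"}},"gripper":{"type":"array","items":{"type":"number"}},"force":{"type":"number"}},"required":["offset","roll","gripper"]}

```bash
mkdir -p pics; ls; cat > h.py <<'E'
import numpy as np, cv2
from rig import status, imaging, arm
def cam(n):
    ci=imaging.camera_info(n); p,d=imaging.read_camera(n)
    R=cv2.Rodrigues(np.array(ci["rvec"],float))[0]
    return p,d,np.array(ci["intrinsics"]),R,np.array(ci["tvec"],float).ravel()
def cloud(d,K,R,t):
    v,u=np.mgrid[:d.shape[0],:d.shape[1]]
    c=np.stack([(u-K[0,2])/K[0,0]*d,(v-K[1,2])/K[1,1]*d,d],-1)
    w=(c-t)@R; w[d==0]=np.nan
    return w
E
python3 - <<'E'
from h import *
for n in("scene","top"):
    p,d,K,R,t=cam(n); np.savez(n+".npz",p=p,d=d,K=K,R=R,t=t)
    cv2.imwrite(f"pics/{n}0.png",cv2.resize(p[...,::-1],(768,576),interpolation=cv2.INTER_CUBIC))
    print(n,-R.T@t,K[0,0])
s=status.sense();print(s["t"],s["tool_pos"],s["ee_rot"],arm.grasp_offset)
E
```

```text
pics
scene [ 0.25026513 -0.49958149  0.6399223 ] 454.7199881180628
top [0.48126858 0.11340919 1.10404269] 485.30512591037336
0.1 [0.26877916 0.56374629 0.23059754] [[-9.02653238e-01  4.30368301e-01 -5.07027993e-04]
 [ 4.30368583e-01  9.02652247e-01 -1.34310877e-03]
 [-1.20361482e-04 -1.43057040e-03 -9.99998969e-01]] 0.0187
```

View pics/top0.png

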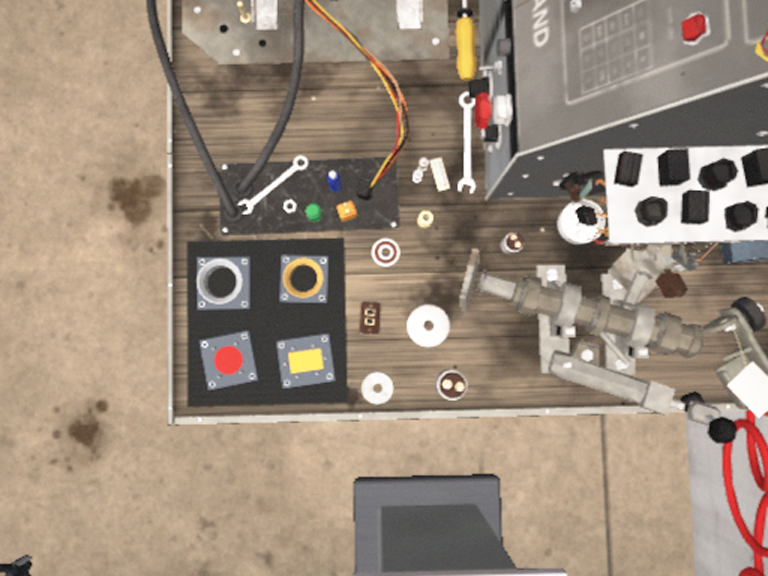

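View pics/scene0.png

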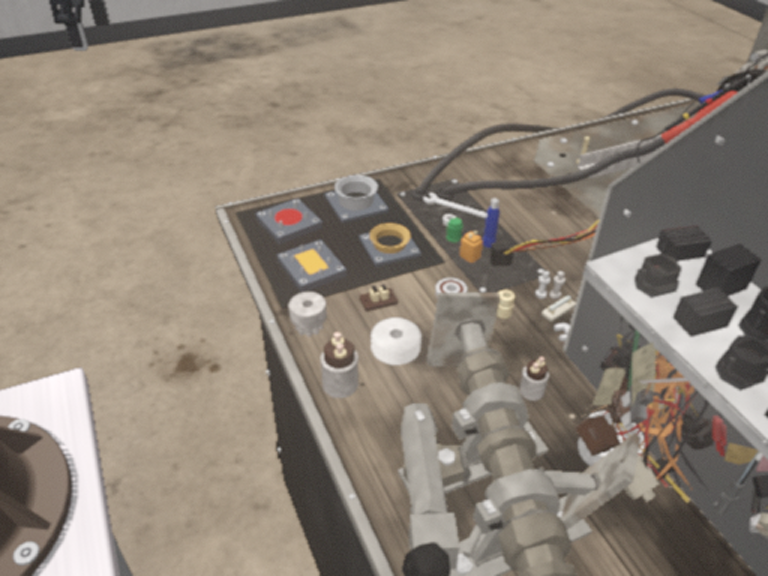

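Top view (768x576): the solenoid candidates are the large one at (452,384) and the small one at (512,242). The pinion is at (377,388), bearing (385,252), brush holder (370,317), pulley (428,326) and bush (425,218). The nests are solenoid (220,283), pinion (303,278), bearing (228,360) and brush (305,361). Next I measure positions and make the enlarged crop.

```bash
python3 - <<'E'
from h import *
z=np.load("top.npz"); W=cloud(z["d"],z["K"],z["R"],z["t"]); p=z["p"]
px=dict(sol=(452,384,30),sol_s=(512,242,22),pin=(377,388,26),bear=(385,252,24),brush=(370,317,26),pul=(428,326,30),bush=(425,218,14),nsol=(220,283,42),npin=(303,278,42),nbear=(228,360,44),nbrush=(305,361,44))
def rep(n,m,lo,hi):
    q=W[...,:3][m&(W[...,2]>lo)&(W[...,2]<hi)]
    if len(q)<8: print(n,lo,'few',len(q));return
    (c,s,a)=cv2.minAreaRect(q[:,:2].astype(np.float32)*1000)
    print(n,f"{lo}-{hi}",len(q),"ctr",np.round(c,1),"size",np.round(s,1),"ang",round(a,1),"zmed",round(float(np.median(q[:,2])),4),"circ",np.round(cv2.minEnclosingCircle(q[:,:2].astype(np.float32)*1000),1) if 0 else "")
bands=dict(sol=[(.04,.055),(.056,.07),(.07,.085)],sol_s=[(.02,.1)],pin=[(.03,.05)],bear=[(.006,.02)],brush=[(.004,.012),(.015,.03)],pul=[(.015,.03)],bush=[(.02,.04)],nsol=[(.004,.015),(.02,.045)],npin=[(.004,.012),(.015,.03)],nbear=[(.01,.017),(.019,.03)],nbrush=[(.01,.017),(.019,.03)])
for n,(x,y,r) in px.items():
    v,u=np.mgrid[:384,:512]; m=np.hypot(u*1.5-x,v*1.5-y)<r
    for b in bands[n]: rep(n,m,*b)
    if n in("nsol","npin","nbear","nbrush"):
        q=W[m]; print("  zs",np.round(np.nanpercentile(q[:,2],[5,50,95]),4))
# yellow & red
hsv=cv2.cvtColor(p,cv2.COLOR_RGB2HSV)
v,u=np.mgrid[:384,:512]
for n,hl in(("nbrush",(24,34)),("nbear",(0,8))):
    x,y,r=px[n]; m=(np.hypot(u*1.5-x,v*1.5-y)<r)&(hsv[...,0]>=hl[0])&(hsv[...,0]<=hl[1])&(hsv[...,1]>150)
    q=W[m]; print(n,cv2.minAreaRect(q[:,:2].astype(np.float32)*1000),q[:,2].mean())
a=p[110:285,115:365][...,::-1]
b=cv2.resize(a,None,fx=3.2,fy=3.2,interpolation=cv2.INTER_CUBIC); cv2.imwrite("pics/crop1.png",b); 
E
```

```text
sol 0.04-0.055 86 ctr [430.6   5. ] size [41.3 40.8] ang 88.6 zmed 0.0507 circ 
sol 0.056-0.07 192 ctr [430.2   5.4] size [34.7 34. ] ang 89.1 zmed 0.0655 circ 
sol 0.07-0.085 42 ctr [431.5   4.2] size [27.4 14.9] ang 80.0 zmed 0.0761 circ 
sol_s 0.02-0.1 156 ctr [636.5 -93.9] size [28.3 27.5] ang 43.5 zmed 0.0435 circ 
pin 0.03-0.05 339 ctr [428.5 111.9] size [43.5 45.3] ang 88.6 zmed 0.0434 circ 
bear 0.006-0.02 250 ctr [629.6  93.2] size [58.5 44.2] ang 32.6 zmed 0.0131 circ 
brush 0.004-0.012 293 ctr [531.7 123.1] size [73.3 72.5] ang 37.7 zmed 0.0077 circ 
brush 0.015-0.03 51 ctr [532.8 120.5] size [13.4 22.4] ang 88.1 zmed 0.0243 circ 
pul 0.015-0.03 538 ctr [517.5  33.8] size [59.7 60.4] ang 43.3 zmed 0.0263 circ 
bush 0.02-0.04 61 ctr [676.9  34.4] size [18.1 19.8] ang 89.7 zmed 0.0349 circ 
nsol 0.004-0.015 1460 ctr [590.  346.6] size [124.9 126.2] ang 66.8 zmed 0.0092 circ 
nsol 0.02-0.045 384 ctr [589.4 340.5] size [65.4 64.7] ang 87.1 zmed 0.0374 circ 
  zs [0.0012 0.0089 0.0386]
npin 0.004-0.012 1133 ctr [594.4 221.5] size [123.1 125.8] ang 88.3 zmed 0.0062 circ 
npin 0.015-0.03 393 ctr [593.2 219. ] size [69.7 70.3] ang 88.6 zmed 0.0246 circ 
  zs [0.0017 0.0068 0.0263]
nbear 0.01-0.017 296 ctr [470.2 339. ] size [80.6 90.8] ang 9.8 zmed 0.016 circ 
nbear 0.019-0.03 461 ctr [473.3 332.4] size [74.5 74.9] ang 9.2 zmed 0.0203 circ 
  zs [0.0016 0.0072 0.0212]
nbrush 0.01-0.017 266 ctr [471.1 218.9] size [92.9 98.3] ang 36.1 zmed 0.0161 circ 
nbrush 0.019-0.03 484 ctr [470.1 217.8] size [71.2 78.7] ang 6.7 zmed 0.0204 circ 
  zs [0.0019 0.007  0.0213]
nbrush ((0.0, 0.0), (0.0, 0.0), 0.0) nan
nbear ((474.818603515625, 334.6431884765625), (38.20723342895508, 37.89323043823242), 87.1763687133789) 0.018733510722124022<stdin>:20: RuntimeWarning: Mean of empty slice.
  ret = ret.dtype.type(ret / rcount)
```

View pics/crop1.png

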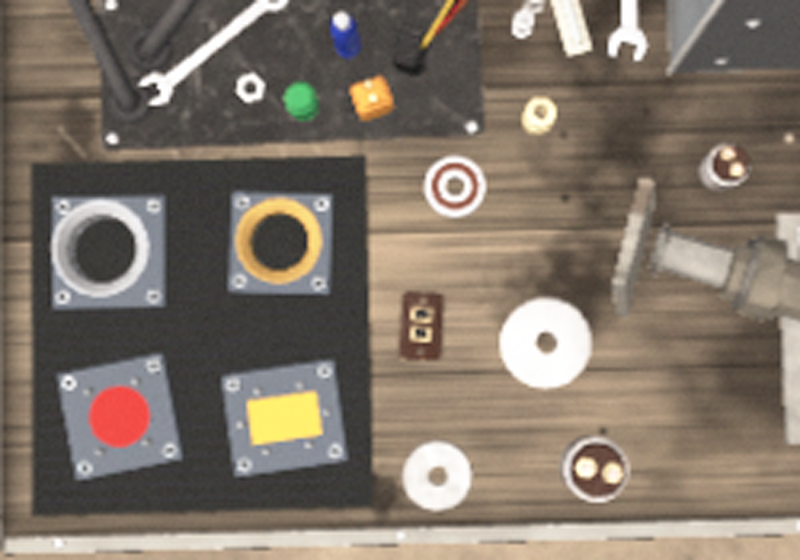

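The crop confirms the choice. The large solenoid at (597,470) has a can about 42 mm wide and 50 mm high, with the cap at 65 mm and studs at 76 mm, so it matches the description. The one at (725,165) is only 28 mm wide and is the decoy. Next I take a wrist view over the nests.

{"op": "servo_tool", "data": {"offset": [[-7.1,-2.8,-3.4],[-7.1,-2.8,-3.4],[-7.1,-2.8,-3.4],[-7.1,-2.8,-3.4],[-7.1,-2.8,-3.4],[-7.1,-2.8,-3.4],[-7.1,-2.8,-3.4],[-7.1,-2.8,-3.4]], "roll": [0,0,0,0,0,0,0,0], "gripper": [0.5,0.5,0.5,0.5,0.5,0.5,0.5,0.5]}}

```text
t: 0.9
tool_pos: [0.5189, 0.2952, 0.3948]
ee_rot: [[-0.903, 0.43, -0.0], [0.43, 0.903, -0.0], [0.0, -0.0, -1.0]]
wrist_force: [0.3, 0.2, -0.0]
width: 0.752
grasp_force: 0.0
```

```bash
python3 - <<'E'
from h import *
s=status.sense();print(s["t"],s["tool_pos"],s["width"],np.round(s["ee_rot"],3).tolist(),np.round(s["q"],1))
p,d,K,R,t=cam("wrist"); np.savez("w1.npz",p=p,d=d,K=K,R=R,t=t); print(-R.T@t,R[2])
cv2.imwrite("pics/w1.png",p[...,::-1])
E
```

```text
0.9 [0.51886132 0.29520458 0.39475548] 0.7515315091997676 [[-0.903, 0.43, -0.0], [0.43, 0.903, -0.0], [0.0, -0.0, -1.0]] [-41.9  17.5  10.1  78.7  -3.   84.1  32.6]
[0.45075793 0.32808596 0.53752289] [ 0.26306132 -0.1249341  -0.95665574]
```

View pics/w1.png

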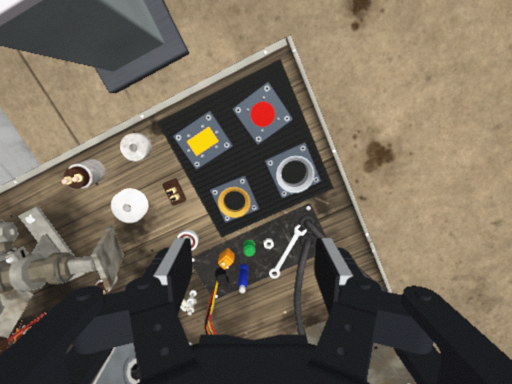

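The wrist view shows all four nests: yellow (202,141), red (262,114), steel cup (295,173) and brass ring (234,202). I measure the same things from here and from the top camera and compare.

```bash
cat > meas.py <<'E'
from h import *
def band(W,c,r,lo,hi):
    return (np.hypot(W[...,0]-c[0],W[...,1]-c[1])<r)&(W[...,2]>lo)&(W[...,2]<hi)
def show(n,W,m):
    m=m.astype(np.uint8); k,l,st,_=cv2.connectedComponentsWithStats(m)
    if k<2: print(n,"none");return
    i=1+st[1:,4].argmax(); q=W[l==i]; 
    c,s,a=cv2.minAreaRect(q[:,:2].astype(np.float32)*1000); cc,cr=cv2.minEnclosingCircle(q[:,:2].astype(np.float32)*1000)
    print(f"{n:10s} n{len(q)} rect {np.round(c,1)} {np.round(s,1)} a{a:.1f} circ {np.round(cc,1)} r{cr:.1f} mean {np.round(q.mean(0)*1000,1)}")
def run(f):
    z=np.load(f); W=cloud(z["d"],z["K"],z["R"],z["t"]); h=cv2.cvtColor(z["p"],cv2.COLOR_RGB2HSV); S=h[...,1]>150;H=h[...,0]
    print(f)
    show("sol can",W,band(W,(.430,.005),.03,.045,.056)); show("sol cap",W,band(W,(.430,.005),.03,.058,.069))
    show("pin",W,band(W,(.4285,.112),.035,.035,.05)); show("bear",W,band(W,(.63,.0935),.03,.008,.02))
    show("boxes",W,band(W,(.532,.12),.02,.016,.03)); show("plate",W,band(W,(.532,.12),.04,.005,.03))
    show("ncup",W,band(W,(.59,.341),.045,.028,.045)); show("nring",W,band(W,(.594,.22),.04,.02,.03))
    show("cup plate",W,band(W,(.59,.341),.06,.006,.014));show("ring plate",W,band(W,(.594,.22),.06,.006,.014))
    show("red",W,band(W,(.473,.334),.05,.0,.04)&S&((H<8)|(H>172))); show("bplate",W,band(W,(.473,.334),.06,.011,.03))
    show("yel",W,band(W,(.47,.218),.05,.0,.04)&S&(H>15)&(H<38)); show("yplate",W,band(W,(.47,.218),.065,.011,.03))
    show("mat",W,band(W,(.53,.28),.02,-.01,.03)); show("bench",W,band(W,(.45,.06),.02,-.01,.03))
    show("bush",W,band(W,(.677,.034),.02,.02,.04)); show("pul",W,band(W,(.517,.034),.04,.015,.03))
if __name__=="__main__":
    import sys
    for f in sys.argv[1:]: run(f)
E
python3 meas.py top.npz w1.npz
```

```text
top.npz
sol can    n85 rect [430.6   5. ] [41.3 40.8] a88.6 circ [430.4   5.3] r21.6 mean [432.2   8.8  50.7]
sol cap    n183 rect [430.2   5.4] [34.7 34. ] a89.1 circ [430.7   5.6] r18.0 mean [431.1   6.   65.3]
pin        n338 rect [428.5 111.9] [43.5 45.3] a88.6 circ [428.8 112.1] r23.4 mean [428.7 111.9  43.5]
bear       n239 rect [629.7  94.9] [41.4 40.6] a12.9 circ [629.9  95. ] r20.9 mean [629.8  94.9  13.2]
boxes      n26 rect [539.5 120.3] [13.5  8.9] a87.0 circ [539.7 120.3] r7.1 mean [539.  120.8  24.3]
plate      n267 rect [531.6 120.4] [50.3 34.1] a2.1 circ [531.9 121.4] r26.3 mean [531.4 121.2  11.8]
ncup       n365 rect [589.4 340.5] [65.4 64.7] a87.1 circ [590.5 340.6] r33.9 mean [591.  343.2  37.1]
nring      n280 rect [593.3 219.4] [57.6 56.9] a44.3 circ [593.1 219.1] r29.6 mean [593.4 220.2  25.7]
cup plate  n537 rect [585.2 339.3] [98.5 98.9] a85.0 circ [589.1 341.9] r59.5 mean [584.9 333.   10.7]
ring plate n419 rect [598.8 218.8] [ 86.3 100.2] a85.9 circ [593.8 219. ] r58.6 mean [593.  218.1  10.9]
red        n254 rect [474.8 334.6] [38.2 37.9] a87.2 circ [474.2
[... 1740 characters left out ...]
39.9] a64.5 circ [472.8 335.3] r20.8 mean [472.8 335.5  17.3]
bplate     n2007 rect [472.  335.1] [76.  75.9] a10.3 circ [471.6 335. ] r51.5 mean [471.1 335.4  17.2]
yel        n477 rect [469.  220.2] [30.2 48.4] a6.7 circ [469.7 220.8] r27.5 mean [468.8 220.6  17.2]
yplate     n1861 rect [468.3 220. ] [72.  80.6] a7.0 circ [468.4 220.8] r52.0 mean [467.5 221.2  17.1]
mat        n369 rect [529.8 279.6] [38.7 37.3] a64.9 circ [530.1 280.1] r20.0 mean [529.9 280.2   2.8]
bench      n353 rect [450.7  59.8] [38.8 38.4] a63.2 circ [450.  60.] r19.9 mean [ 4.499e+02  5.990e+01 -4.000e-01]
bush none
pul        n774 rect [516.  37.] [60.  60.9] a53.4 circ [516.1  36.9] r31.2 mean [515.4  38.3  24. ]
```

{"op": "servo_tool", "data": {"offset": [[-3.7,-2.64,4.3],[-3.7,-2.64,4.3],[-3.7,-2.64,4.3],[-3.7,-2.64,4.3],[-3.7,-2.64,4.3],[-3.7,-2.64,4.3],[-3.7,-2.64,4.3],[-3.7,-2.64,4.3]], "roll": [-7.16,-7.16,-7.16,-7.16,-7.16,-7.16,-7.16,-7.16], "gripper": [0.5,0.5,0.5,0.5,0.5,0.5,0.5,0.5], "force": 40}}

```text
t: 1.75
tool_pos: [0.6275, 0.0958, 0.1768]
ee_rot: [[-0.984, -0.176, -0.004], [-0.176, 0.984, -0.002], [0.004, -0.001, -1.0]]
wrist_force: [-0.1, -0.3, -0.0]
width: 0.747
grasp_force: 0.0
```

```bash
cat >> h.py <<'E'
def go(target,phi=None,final=None):
    "offset/roll needed for TCP target (m) and tool-y world angle phi (deg)"
    s=status.sense(); R=np.array(s["ee_rot"]); p=np.array(s["tool_pos"])
    ph=np.degrees(np.arctan2(R[1,1],R[0,1])); r=0 if phi is None else -(((phi-ph)+90)%180-90)/5
    print("t",round(s["t"],2),"pos",np.round(p,4),"phi",round(ph,1),"w",round(s["width"],3),"q",np.round(s["q"],0).astype(int).tolist(),"-> off",np.round(R.T@(np.array(target)-p)/.05,2).tolist(),"roll",round(r,2))
E
python3 - <<'E'
from h import *
p,d,K,R,t=cam("wrist"); np.savez("w2.npz",p=p,d=d,K=K,R=R,t=t)
cv2.imwrite("pics/w2.png",p[...,::-1])
go([.629,.0965,.0015],100.3)
import meas; meas.run("w2.npz")
E
```

```text
t 1.8 pos [0.6279 0.0983 0.1785] phi 100.3 w 0.747 q [-18, 28, 6, 93, -4, 59, 90] -> off [-0.02, -0.04, 3.54] roll -0.01
w2.npz
sol can none
sol cap none
pin none
bear       n1018 rect [628.8  96.7] [41.1 40.2] a9.7 circ [629.2  97. ] r21.1 mean [628.6  96.7  11.4]
boxes      n154 rect [525.2 123.4] [13.9  8.9] a86.0 circ [525.  123.5] r7.9 mean [525.7 122.8  24. ]
plate      n1441 rect [531.  122.9] [30.1 48. ] a85.5 circ [531.1 123.1] r26.6 mean [530.9 122.3  10.6]
ncup       n970 rect [592.6 335.4] [66.5 50. ] a25.3 circ [589.6 341.6] r33.4 mean [596.8 335.4  35.3]
nring      n1409 rect [592. 221.] [58.5 59.3] a10.7 circ [592.5 221.1] r30.2 mean [592.2 223.7  24.5]
cup plate  n2182 rect [588.8 331.6] [60.1 80.1] a89.5 circ [589.  331.3] r48.9 mean [585.  319.5  11. ]
ring plate n1915 rect [592.2 220.5] [73.  71.9] a87.1 circ [592.  220.5] r49.5 mean [587.2 209.1  11. ]
red        n145 rect [480.3 318.9] [27.6  6.8] a27.1 circ [479.4 320.7] r13.8 mean [479.9 319.2  17.9]
bplate     n2485 rect [476.8 312.6] [76.3 34.9] a11.6 circ [476.5 314.4] r41.1 mean [480.9 307.8  17. ]
yel        n1839 rect [469.  220.6] [30.2 48.9] a6.7 circ [469.2 220.2] r27.8 mean [468.9 220.1  17.7]
yplate     n6974 rect [470.5 219.9] [69.4 81. ] a7.2 circ [469.8 219.4] r52.3 mean [470.7 218.7  17.6]
mat        n1174 rect [530. 280.] [38.8 39.5] a86.9 circ [530. 280.] r20.0 mean [529.8 279.9   3.4]
bench      n283 rect [464.9  62.5] [ 9.5 31.5] a9.6 circ [460.9  61.9] r15.8 mean [4.642e+02 6.250e+01 1.000e-01]
bush       n327 rect [676.2  36.1] [20.4 20.7] a7.7 circ [676.6  35.9] r10.9 mean [675.7  36.4  30.7]
pul        n3559 rect [516.6  36.1] [61.4 60.5] a10.0 circ [516.7  36.2] r31.0 mean [516.2  36.5  24.6]
```

View pics/w2.png

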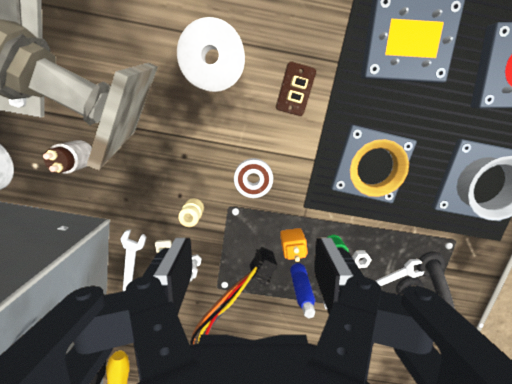

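The wrist view shows the bearing at (253,179), clear of the bush at (191,212), and the brush holder at (296,89). Descending on the bearing.

{"op": "servo_tool", "data": {"offset": [[0,0,1],[0,0,2],[0,0,2.9],[0,0,2.9],[0,0,2.9],[0,0,2.9],[0,0,2.9],[0,0,2.9]], "roll": [0,0,0,0,0,0,0,0], "gripper": [0.5,0.5,0.5,0.5,0.5,0.5,0.5,0.5]}}

```text
t: 2.6
tool_pos: [0.6296, 0.0986, 0.0363]
ee_rot: [[-0.984, -0.179, 0.003], [-0.179, 0.984, 0.001], [-0.003, 0.0, -1.0]]
wrist_force: [-0.3, -0.3, -1.1]
width: 0.747
grasp_force: 0.0
```

```bash
python3 - <<'E'
from h import *
go([.629,.0968,.0018],100.3)
E
```

```text
t 2.6 pos [0.6296 0.0986 0.0363] phi 100.3 w 0.747 q [-17, 38, 5, 99, -5, 43, 91] -> off [0.02, -0.03, 0.69] roll 0.0
```

{"op": "servo_tool", "data": {"offset": [[0.02,-0.03,0.4],[0.02,-0.03,0.69],[0.02,-0.03,0.69],[0.02,-0.03,0.69],[0.02,-0.03,0.69],[0.02,-0.03,0.69],[0.02,-0.03,0.69],[0.02,-0.03,0.69]], "roll": [0,0,0,0,0,0,0,0], "gripper": [0.5,0.5,0.5,-0.1,-0.1,-0.1,-0.1,-0.1], "force": 40}}

```text
t: 3.4
tool_pos: [0.6281, 0.0967, 0.0004]
ee_rot: [[-0.984, -0.179, 0.001], [-0.179, 0.984, 0.0], [-0.001, 0.0, -1.0]]
wrist_force: [-2.1, -0.8, 5.1]
width: 0.461
grasp_force: 40.9
```

```bash
python3 - <<'E'
from h import *
s=status.sense(); print(s["wrist_force"],s["grasp_force"]); go([.4735,.335,.1],100.3)
E
```

```text
[-2.12013295 -0.79766682  5.11134057] 40.91522384667769
t 3.4 pos [6.281e-01 9.670e-02 4.000e-04] phi 100.3 w 0.461 q [-17, 40, 5, 101, -5, 39, 91] -> off [2.19, 5.24, -1.99] roll 0.0
```

{"op": "servo_tool", "data": {"offset": [[0,0,-1],[0.2,0.5,-2],[0.55,1.3,-2],[0.9,2.1,-2],[1.25,3,-2],[1.6,3.8,-2],[1.95,4.6,-2],[2.19,5.24,-2]], "roll": [0,0,0,0,0,0,0,0], "gripper": [-0.1,-0.1,-0.1,-0.1,-0.1,-0.1,-0.1,-0.1], "force": 60}}

```text
t: 4.2
tool_pos: [0.4708, 0.3372, 0.0998]
ee_rot: [[-0.983, -0.181, -0.0], [-0.181, 0.983, 0.001], [0.0, 0.001, -1.0]]
wrist_force: [-0.1, 0.7, -1.8]
width: 0.456
grasp_force: 41.0
```

```bash
python3 - <<'E'
from h import *
p,d,K,R,t=cam("wrist"); np.savez("w3.npz",p=p,d=d,K=K,R=R,t=t)
cv2.imwrite("pics/w3.png",p[...,::-1])
go([.4735,.335,.021],100.3)
import meas; meas.run("w3.npz")
E
```

```text
t 4.25 pos [0.4671 0.3433 0.0997] phi 100.8 w 0.458 q [-45, 29, 5, 105, -3, 46, 62] -> off [-0.1, -0.19, 1.57] roll 0.1
w3.npz
sol can none
sol cap none
pin none
bear none
boxes none
plate      n722 rect [531.8 132.7] [12.9 48.5] a86.5 circ [531.6 130.2] r24.4 mean [530.5 133.1   6.7]
ncup       n633 rect [574.3 344.1] [37.7 58.6] a7.1 circ [578.2 344.2] r30.3 mean [569.2 344.6  35.4]
nring      n553 rect [579.2 206. ] [18.7 54.5] a49.1 circ [584.3 211.9] r27.2 mean [581.2 203.7  24.2]
cup plate  n1001 rect [596.6 343.2] [45.7 30.1] a88.8 circ [596.3 343.2] r23.0 mean [597.1 343.7  11.3]
ring plate n1477 rect [572.9 222.1] [72.5 36. ] a88.8 circ [573.9 221.9] r39.4 mean [563.9 216.2  10.3]
red        n1706 rect [470.  334.4] [35.3 41.7] a13.8 circ [473.  335.2] r21.1 mean [470.4 334.4  17.4]
bplate     n6517 rect [470.  334.2] [70.4 76.3] a10.0 circ [469.2 334.1] r50.0 mean [462.4 332.5  17.1]
yel        n2304 rect [469.5 220.1] [30.9 49.1] a7.5 circ [470.  220.1] r28.6 mean [469.1 220.2  17.2]
yplate     n9140 rect [469.2 220.1] [72.  80.6] a6.9 circ [468.9 220.1] r52.7 mean [466.7 221.   17.1]
mat        n1067 rect [527.6 276.1] [30.7 39.7] a57.7 circ [530. 280.] r20.0 mean [527.6 276.5   2.9]
bench none
bush none
pul none
```

View pics/w3.png

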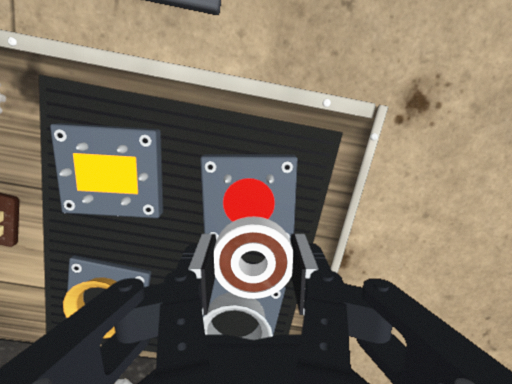

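The bearing is held level, and the dowels at (229,179) and (271,180) flank the gap side as planned. I descend part way and settle.

{"op": "servo_tool", "data": {"offset": [[0,0,0.3],[0,0,0.8],[0,0,1.1],[0,0,1.1],[0,0,1.1],[0,0,1.1],[0,0,1.1],[0,0,1.1]], "roll": [0,0,0,0,0,0,0,0], "gripper": [-0.1,-0.1,-0.1,-0.1,-0.1,-0.1,-0.1,-0.1]}}

```text
t: 5.05
tool_pos: [0.4734, 0.335, 0.0454]
ee_rot: [[-0.984, -0.179, 0.001], [-0.179, 0.984, 0.001], [-0.001, 0.001, -1.0]]
wrist_force: [-0.6, 0.6, 0.1]
width: 0.457
grasp_force: 41.0
```

```bash
python3 - <<'E'
from h import *
go([.4732,.335,.0185],100.3)
E
```

```text
t 5.05 pos [0.4734 0.335  0.0454] phi 100.3 w 0.457 q [-44, 33, 4, 108, -4, 40, 63] -> off [0.0, 0.0, 0.54] roll 0.0
```

{"op": "servo_tool", "data": {"offset": [[0,0,0.2],[0,0,0.4],[0,0,0.54],[0,0,0.54],[0,0,0.54],[0,0,0.54],[0,0,0.54],[0,0,0.54]], "roll": [0,0,0,0,0,0,0,0], "gripper": [-0.1,-0.1,-0.1,-0.1,-0.1,0.3,0.3,0.3]}}

```text
t: 5.85
tool_pos: [0.4729, 0.3347, 0.0175]
ee_rot: [[-0.984, -0.179, -0.0], [-0.179, 0.984, 0.0], [0.0, 0.0, -1.0]]
wrist_force: [0.3, 0.1, -0.2]
width: 0.655
grasp_force: 0.0
```

{"op": "servo_tool", "data": {"offset": [[0,0,-0.5],[0,0,-1.5],[0,0,-2.5],[0,0,-3],[0,0,-3],[0,0,-3],[0,0,-3],[0,0,-3]], "roll": [0,0,0,0,0,0,0,0], "gripper": [0.3,0.3,0.3,0.3,0.3,0.3,0.3,0.3]}}

```text
t: 6.65
tool_pos: [0.4723, 0.3341, 0.1661]
ee_rot: [[-0.984, -0.179, -0.002], [-0.179, 0.984, -0.002], [0.002, -0.001, -1.0]]
wrist_force: [-0.0, 1.0, -0.4]
width: 0.65
grasp_force: 0.0
```

```bash
python3 - <<'E'
from h import *
p,d,K,R,t=cam("wrist"); np.savez("w4.npz",p=p,d=d,K=K,R=R,t=t)
import meas; W=cloud(d,K,R,t); meas.show("bearing",W,meas.band(W,(.473,.335),.04,.025,.05)); meas.show("plate",W,meas.band(W,(.473,.335),.06,.011,.022))
go([.532,.1229,.2],85.5)
E
```

```text
bearing    n1206 rect [473.5 335. ] [41.4 40.8] a11.4 circ [473.6 335.5] r21.0 mean [473.1 335.3  28.4]
plate      n3713 rect [472.3 334.7] [75.3 76. ] a10.3 circ [472.6 334.5] r52.4 mean [468.7 333.8  17. ]
t 6.7 pos [0.4723 0.3342 0.1663] phi 100.3 w 0.652 q [-45, 24, 6, 102, -3, 54, 62] -> off [-0.42, -4.37, -0.67] roll 2.96
```

The bearing is seated (top at 28.4 mm on a plate at 17 mm). Now the brush holder.

{"op": "servo_tool", "data": {"offset": [[-0.06,-0.6,0],[-0.12,-1.3,0.1],[-0.2,-2.1,0.3],[-0.3,-2.9,0.5],[-0.36,-3.7,0.7],[-0.42,-4.2,0.9],[-0.42,-4.37,0.9],[-0.42,-4.37,0.9]], "roll": [0.5,1,2,2.96,2.96,2.96,2.96,2.96], "gripper": [0,0,0,0,0,0,0,0], "force": 40}}

```text
t: 7.5
tool_pos: [0.5326, 0.1222, 0.122]
ee_rot: [[-0.997, 0.081, -0.001], [0.081, 0.997, -0.001], [0.001, -0.001, -1.0]]
wrist_force: [0.3, 0.4, 0.5]
width: 0.501
grasp_force: 0.0
```

```bash
python3 - <<'E'
from h import *
p,d,K,R,t=cam("wrist"); W=cloud(d,K,R,t)
import meas
meas.show("boxes",W,meas.band(W,(.532,.122),.02,.012,.03)); meas.show("plate",W,meas.band(W,(.532,.122),.04,.004,.03))
cv2.imwrite("pics/w5.png",p[...,::-1])
go([.532,.1229,.0125],85.5)
E
```

```text
boxes      n199 rect [524.5 123.3] [13.2  8.5] a86.1 circ [524.5 123.5] r7.6 mean [523.5 123.4  23.3]
plate      n1610 rect [531.  123.3] [29.7 48.4] a84.8 circ [530.8 122.8] r26.5 mean [529.  123.3  10.8]
t 7.55 pos [0.5325 0.1239 0.1224] phi 85.5 w 0.495 q [-27, 25, 11, 109, -6, 47, 73] -> off [0.01, -0.02, 2.2] roll -0.0
```

View pics/w5.png

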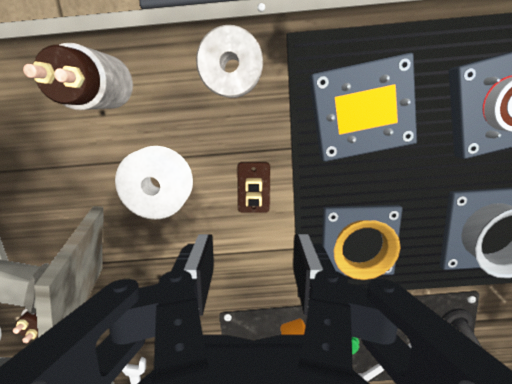

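The boxes are at (254,193), midway between the finger lines. Descending to grip.

{"op": "servo_tool", "data": {"offset": [[0,-0.01,0.5],[0,-0.01,1.2],[0,-0.01,1.8],[0,-0.01,2.2],[0,-0.01,2.2],[0,-0.01,2.2],[0,-0.01,2.2],[0,-0.01,2.2]], "roll": [0,0,0,0,0,0,0,0], "gripper": [0,0,0,0,0,0,-0.9,-0.9]}}

```text
t: 8.35
tool_pos: [0.5335, 0.1236, 0.0139]
ee_rot: [[-0.997, 0.078, 0.002], [0.078, 0.997, 0.001], [-0.002, 0.001, -1.0]]
wrist_force: [0.7, -0.5, -0.6]
width: 0.172
grasp_force: 0.0
```

{"op": "servo_tool", "data": {"offset": [[0,0,0],[0,0,0],[0,0,0],[0,0,-0.4],[0,0,-1],[0,0,-1.5],[0,0,-1.5],[0,0,-1.5]], "roll": [0,0,0,0,0,0,0,0], "gripper": [-0.9,-0.9,-0.9,-0.9,-0.9,-0.9,-0.9,-0.9]}}

```text
t: 9.15
tool_pos: [0.5331, 0.1232, 0.0885]
ee_rot: [[-0.997, 0.078, 0.002], [0.078, 0.997, 0.001], [-0.002, 0.001, -1.0]]
wrist_force: [-0.3, -0.5, -1.7]
width: 0.148
grasp_force: 39.3
```

```bash
python3 - <<'E'
from h import *
go([.4692,.2212,.0875],6.8)
E
```

```text
t 9.15 pos [0.5331 0.1232 0.0885] phi 85.5 w 0.148 q [-26, 27, 11, 111, -7, 42, 74] -> off [1.43, 1.85, 0.02] roll 15.74
```

{"op": "servo_tool", "data": {"offset": [[0.15,0.2,0],[0.35,0.4,0],[0.6,0.7,0],[0.8,1,0],[1,1.3,0],[1.2,1.5,0],[1.3,1.7,0],[1.41,1.79,0]], "roll": [1,2.5,4,5.5,7,8.5,10,11.5], "gripper": [-0.9,-0.9,-0.9,-0.9,-0.9,-0.9,-0.9,-0.9]}}

```text
t: 9.95
tool_pos: [0.4683, 0.2185, 0.0866]
ee_rot: [[-0.466, 0.885, -0.001], [0.885, 0.466, -0.001], [-0.0, -0.001, -1.0]]
wrist_force: [0.1, 0.1, -0.6]
width: 0.149
grasp_force: 39.3
```

{"op": "servo_tool", "data": {"offset": [[0,0,0],[0,0,0],[0,0,0],[0,0,0],[0,0,0],[0,0,0],[0,0,0],[0,0,0]], "roll": [1.5,3,4.24,4.24,4.24,4.24,4.24,4.24], "gripper": [-0.9,-0.9,-0.9,-0.9,-0.9,-0.9,-0.9,-0.9]}}

```text
t: 10.75
tool_pos: [0.4694, 0.2176, 0.0876]
ee_rot: [[-0.119, 0.993, 0.0], [0.993, 0.119, 0.0], [0.0, 0.0, -1.0]]
wrist_force: [-0.2, -0.2, 0.5]
width: 0.147
grasp_force: 39.3
```

```bash
python3 - <<'E'
from h import *
p,d,K,R,t=cam("wrist"); W=cloud(d,K,R,t)
import meas
meas.show("held plate",W,meas.band(W,(.4695,.220),.045,.074,.09)); meas.show("yplate",W,meas.band(W,(.4695,.2205),.065,.011,.022))
cv2.imwrite("pics/w6.png",p[...,::-1])
go([.4697,.218,.0305],6.8)
E
```

```text
held plate n1816 rect [466.4 232.1] [30.1 24. ] a8.6 circ [466.4 230.7] r18.3 mean [466.2 235.2  80.7]
yplate     n6054 rect [469.  221.3] [72.3 78.8] a6.8 circ [469.  220.9] r52.5 mean [468.2 233.3  17. ]
t 10.8 pos [0.4695 0.2176 0.0876] phi 6.8 w 0.151 q [-54, 27, 32, 116, -22, 42, -2] -> off [0.01, 0.01, 1.14] roll 0.01
```

View pics/w6.png

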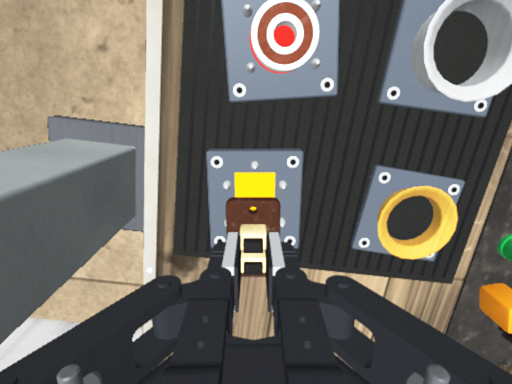

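The brush holder is held level and aligned over the yellow oblong, and it needs about 1 mm towards +x. Lowering and releasing.

{"op": "servo_tool", "data": {"offset": [[0,0.02,0.3],[0,0.02,0.6],[0,0.02,0.9],[0,0.02,1.05],[0,0.02,1.15],[0,0.02,1.15],[0,0.02,1.15],[0,0.02,1.15]], "roll": [0,0,0,0,0,0,0,0], "gripper": [-0.9,-0.9,-0.9,-0.9,-0.9,-0.9,-0.9,-0.9]}}

```text
t: 11.6
tool_pos: [0.4706, 0.2179, 0.0304]
ee_rot: [[-0.119, 0.993, 0.001], [0.993, 0.119, 0.0], [0.0, 0.001, -1.0]]
wrist_force: [-0.3, 0.5, 0.1]
width: 0.149
grasp_force: 40.6
```

{"op": "servo_tool", "data": {"offset": [[0,0,0],[0,0,0],[0,0,0],[0,0,-0.5],[0,0,-1.5],[0,0,-2.5],[0,0,-3],[0,0,-3]], "roll": [0,0,0,0,0,0,0,0], "gripper": [-0.4,-0.4,-0.4,-0.4,-0.4,-0.4,-0.4,-0.4]}}

```text
t: 12.4
tool_pos: [0.4725, 0.2187, 0.1838]
ee_rot: [[-0.119, 0.993, 0.005], [0.993, 0.119, 0.004], [0.003, 0.006, -1.0]]
wrist_force: [0.5, 0.4, -1.1]
width: 0.298
grasp_force: 0.0
```

```bash
python3 - <<'E'
from h import *
p,d,K,R,t=cam("wrist"); W=cloud(d,K,R,t)
import meas
meas.show("plate",W,meas.band(W,(.4695,.220),.03,.0205,.05)); meas.show("yplate",W,meas.band(W,(.4695,.2205),.065,.011,.022))
m=meas.band(W,(.4695,.220),.05,.019,.03)&(p.max(2)<110); print(m.sum(),np.percentile(W[m][:,2],[5,25,50,75,95]));meas.show("brown",W,m)
cv2.imwrite("pics/w7.png",cv2.resize(p[100:300,120:400,::-1],(560,400)))
go([.4278,.1138,.15],90)
E
```

```text
plate      n1198 rect [468.5 220.5] [29.3 47.2] a7.2 circ [468.4 220.6] r26.5 mean [468.6 222.   27.6]
yplate     n3409 rect [468.8 221.1] [72.1 79.5] a7.1 circ [469. 221.] r52.5 mean [468.5 224.2  16.9]
777 [0.022749   0.02341533 0.02388199 0.02437442 0.02504357]
brown      n768 rect [468.7 220.1] [29.2 46.3] a7.0 circ [468.5 220.1] r26.0 mean [468.3 222.1  23.9]
t 12.45 pos [0.4713 0.2185 0.1817] phi 6.8 w 0.302 q [-59, 20, 38, 111, -15, 54, -8] -> off [-1.98, -1.11, 0.63] roll -16.63
```

View pics/w7.png

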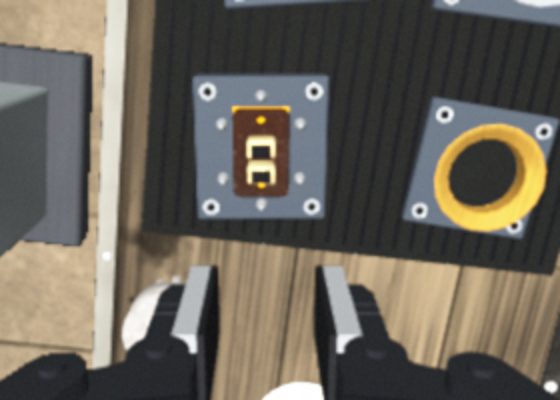

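The brush holder is seated flat, with its plate top at 23.9 mm and the dowels around it. Now the pinion.

{"op": "servo_tool", "data": {"offset": [[-0.25,-0.15,0],[-0.6,-0.3,0],[-0.9,-0.5,0.2],[-1.2,-0.7,0.4],[-1.5,-0.85,0.6],[-1.8,-1,0.8],[-1.98,-1.11,1],[-1.98,-1.11,1]], "roll": [-1,-2.5,-4,-5.5,-7,-8.5,-10,-10.64], "gripper": [0.6,0.6,0.6,0.6,0.6,0.6,0.6,0.6], "force": 50}}

```text
t: 13.25
tool_pos: [0.4245, 0.1108, 0.1279]
ee_rot: [[-0.868, 0.497, -0.004], [0.497, 0.868, -0.002], [0.003, -0.004, -1.0]]
wrist_force: [0.1, 0.2, -0.4]
width: 0.801
grasp_force: 0.0
```

{"op": "servo_tool", "data": {"offset": [[0,0,0],[0,0,0],[0,0,0.4],[0,0,0.6],[0,0,0.6],[0,0,0.6],[0,0,0.6],[0,0,0.6]], "roll": [0,0,0,0,0,0,0,0], "gripper": [0.6,0.6,0.6,0.6,0.6,0.6,0.6,0.6]}}

```text
t: 14.05
tool_pos: [0.4274, 0.1131, 0.1006]
ee_rot: [[-0.866, 0.5, 0.001], [0.5, 0.866, 0.0], [-0.0, 0.001, -1.0]]
wrist_force: [-0.7, 0.6, 0.2]
width: 0.8
grasp_force: 0.0
```

```bash
python3 - <<'E'
from h import *
p,d,K,R,t=cam("wrist"); W=cloud(d,K,R,t)
import meas
meas.show("pin",W,meas.band(W,(.428,.1135),.035,.035,.05))
meas.show("sol cap",W,meas.band(W,(.430,.007),.03,.055,.07))
go([.4278,.1138,.021],60)
E
```

```text
pin        n2844 rect [427.2 114.7] [46.1 46.1] a60.0 circ [427.6 114.6] r23.8 mean [426.1 115.3  41.6]
sol cap    n604 rect [417.5   7.4] [12.7 31. ] a9.3 circ [420.4   7.8] r15.7 mean [416.9   9.9  62.4]
t 14.1 pos [0.4273 0.1131 0.1005] phi 60.0 w 0.798 q [-41, 19, 24, 125, -12, 38, 52] -> off [-0.0, 0.02, 1.59] roll 0.0
```

{"op": "servo_tool", "data": {"offset": [[0.01,0.02,0.4],[0.01,0.02,1],[0.01,0.02,1.4],[0.01,0.02,1.59],[0.01,0.02,1.59],[0.01,0.02,1.59],[0.01,0.02,1.59],[0.01,0.02,1.59]], "roll": [0,0,0,0,0,0,0,0], "gripper": [0.6,0.6,0.6,0.6,0.6,0.6,0,0]}}

```text
t: 14.9
tool_pos: [0.4278, 0.1143, 0.0217]
ee_rot: [[-0.866, 0.5, 0.002], [0.5, 0.866, 0.001], [-0.001, 0.002, -1.0]]
wrist_force: [-3.2, -1.0, 14.5]
width: 0.532
grasp_force: 49.0
```

{"op": "servo_tool", "data": {"offset": [[0,0,0],[0,0,0],[0,0,0],[0,0,-0.5],[0,0,-1.3],[0,0,-1.8],[0,0,-1.8],[0,0,-1.8]], "roll": [0,0,0,0,0,0,0,0], "gripper": [-0.1,-0.1,-0.1,-0.1,-0.1,-0.1,-0.1,-0.1], "force": 60}}

```text
t: 15.7
tool_pos: [0.4271, 0.1144, 0.1109]
ee_rot: [[-0.866, 0.499, 0.001], [0.499, 0.866, 0.001], [-0.0, 0.002, -1.0]]
wrist_force: [-0.3, 0.6, -3.2]
width: 0.527
grasp_force: 63.5
```

```bash
python3 - <<'E'
from h import *
go([.5920,.2209,.11],60)
E
```

```text
t 15.7 pos [0.4271 0.1144 0.1109] phi 60.0 w 0.527 q [-43, 18, 26, 125, -12, 40, 51] -> off [-1.79, 3.49, 0.02] roll 0.01
```

{"op": "servo_tool", "data": {"offset": [[-0.15,0.35,0],[-0.45,0.9,0],[-0.8,1.5,0],[-1.1,2.1,0],[-1.4,2.7,0],[-1.65,3.2,0],[-1.79,3.49,0],[-1.79,3.49,0]], "roll": [0,0,0,0,0,0,0,0], "gripper": [-0.1,-0.1,-0.1,-0.1,-0.1,-0.1,-0.1,-0.1]}}

```text
t: 16.5
tool_pos: [0.5922, 0.2216, 0.1081]
ee_rot: [[-0.867, 0.499, -0.002], [0.499, 0.867, -0.001], [0.001, -0.001, -1.0]]
wrist_force: [-0.1, 0.0, -3.1]
width: 0.525
grasp_force: 63.5
```

{"op": "servo_tool", "data": {"offset": [[0,0,0],[0,0,0.3],[0,0,0.7],[0,0,0.9],[0,0,0.9],[0,0,0.9],[0,0,0.9],[0,0,0.9]], "roll": [0,0,0,0,0,0,0,0], "gripper": [-0.1,-0.1,-0.1,-0.1,-0.1,-0.1,-0.1,-0.1]}}

```text
t: 17.3
tool_pos: [0.5923, 0.2206, 0.0664]
ee_rot: [[-0.866, 0.5, 0.001], [0.5, 0.866, 0.001], [-0.001, 0.001, -1.0]]
wrist_force: [-1.2, -1.0, -2.5]
width: 0.525
grasp_force: 63.5
```

```bash
python3 - <<'E'
from h import *
p,d,K,R,t=cam("wrist"); W=cloud(d,K,R,t)
import meas
s=status.sense(); z=s["tool_pos"][2]
meas.show("drum top",W,meas.band(W,(.592,.221),.04,z+.013,z+.03))
meas.show("ring",W,meas.band(W,(.592,.221),.04,.02,.03)); meas.show("rplate",W,meas.band(W,(.592,.221),.06,.006,.014))
go([.5920,.2209,.0325],60)
E
```

```text
drum top   n7810 rect [586.8 221.5] [57.2 52.3] a21.9 circ [585.6 224.6] r36.3 mean [589.3 222.5  86.4]
ring       n1594 rect [583.6 226.3] [59.6 39.2] a60.0 circ [592.3 221.4] r29.9 mean [580.5 228.4  24.5]
rplate     n3284 rect [592.  221.2] [72.  71.7] a87.2 circ [591.8 221.4] r49.3 mean [575.6 230.8  10.9]
t 17.35 pos [0.5922 0.2206 0.0663] phi 60.0 w 0.525 q [-40, 37, 23, 100, -18, 47, 51] -> off [0.01, 0.0, 0.68] roll 0.0
```

{"op": "servo_tool", "data": {"offset": [[0.01,0.01,0.15],[0.01,0.01,0.3],[0.01,0.01,0.45],[0.01,0.01,0.6],[0.01,0.01,0.69],[0.01,0.01,0.69],[0.01,0.01,0.69],[0.01,0.01,0.69]], "roll": [0,0,0,0,0,0,0,0], "gripper": [-0.1,-0.1,-0.1,-0.1,-0.1,-0.1,-0.1,-0.1]}}

```text
t: 18.15
tool_pos: [0.5913, 0.2209, 0.0329]
ee_rot: [[-0.866, 0.5, -0.001], [0.5, 0.866, 0.001], [0.001, 0.001, -1.0]]
wrist_force: [-9.9, -2.2, 24.2]
width: 0.528
grasp_force: 66.3
```

{"op": "servo_tool", "data": {"offset": [[0,0,0],[0,0,0],[0,0,0],[0,0,-0.3],[0,0,-1],[0,0,-1.8],[0,0,-2.5],[0,0,-2.5]], "roll": [0,0,0,0,0,0,0,0], "gripper": [0.5,0.5,0.5,0.5,0.5,0.5,0.5,0.5]}}

```text
t: 18.95
tool_pos: [0.5949, 0.2217, 0.1623]
ee_rot: [[-0.866, 0.5, 0.008], [0.5, 0.866, 0.004], [-0.005, 0.007, -1.0]]
wrist_force: [-0.2, 1.0, 0.3]
width: 0.753
grasp_force: 0.0
```

```bash
python3 - <<'E'
from h import *
p,d,K,R,t=cam("wrist"); W=cloud(d,K,R,t)
import meas
meas.show("drum top",W,meas.band(W,(.592,.221),.04,.04,.07))
m=meas.band(W,(.592,.221),.02,.04,.07); print(np.percentile(W[m][:,2],[5,50,95]))
go([.430,.0075,.20],60)
E
```

```text
drum top   n2014 rect [590.8 221.1] [46.3 46.2] a57.4 circ [591.3 221.2] r23.7 mean [589.6 222.   52.3]
[0.05137223 0.05288514 0.05401033]
t 19.0 pos [0.5935 0.2215 0.1597] phi 60.0 w 0.75 q [-42, 30, 25, 96, -15, 57, 48] -> off [0.69, -5.34, -0.83] roll -0.0
```

The pinion is seated, with its top at 52.9 mm against 53 expected. Now the solenoid.

{"op": "servo_tool", "data": {"offset": [[0.05,-0.4,-0.2],[0.15,-1.1,-0.2],[0.25,-1.9,-0.2],[0.35,-2.7,-0.2],[0.45,-3.5,-0.2],[0.55,-4.3,-0.2],[0.65,-5,-0.2],[0.69,-5.34,-0.2]], "roll": [0,0,0,0,0,0,0,0], "gripper": [0.6,0.6,0.6,0.6,0.6,0.6,0.6,0.6], "force": 50}}

```text
t: 19.8
tool_pos: [0.4256, 0.0048, 0.1657]
ee_rot: [[-0.865, 0.502, -0.002], [0.502, 0.865, -0.0], [0.002, -0.001, -1.0]]
wrist_force: [-0.3, 0.5, -0.7]
width: 0.798
grasp_force: 0.0
```

{"op": "servo_tool", "data": {"offset": [[0,0,0],[0,0,0],[0,0,0],[0,0,0],[0,0,0.3],[0,0,0.6],[0,0,0.6],[0,0,0.6]], "roll": [0,0,0,0,0,0,0,0], "gripper": [0.6,0.6,0.6,0.6,0.6,0.6,0.6,0.6]}}

```text
t: 20.6
tool_pos: [0.4284, 0.0073, 0.1361]
ee_rot: [[-0.866, 0.499, -0.001], [0.499, 0.866, -0.001], [0.0, -0.001, -1.0]]
wrist_force: [-0.5, 0.2, 0.5]
width: 0.801
grasp_force: 0.0
```

```bash
python3 - <<'E'
from h import *
p,d,K,R,t=cam("wrist"); W=cloud(d,K,R,t)
import meas
meas.show("sol cap",W,meas.band(W,(.430,.007),.03,.059,.069));meas.show("sol can",W,meas.band(W,(.430,.007),.03,.045,.054))
cv2.imwrite("pics/w8.png",p[...,::-1])
go([.430,.0075,.0325],60)
E
```

```text
sol cap    n1337 rect [429.2   7.7] [35.5 35.5] a63.4 circ [429.3   7.3] r18.2 mean [427.4   8.6  64.2]
sol can    n440 rect [424.3  10.3] [42.6 31.9] a62.5 circ [429.1   7.4] r21.6 mean [418.9  13.2  49.2]
t 20.65 pos [0.4287 0.0073 0.1364] phi 60.0 w 0.798 q [-32, 14, 29, 125, -10, 43, 64] -> off [-0.02, 0.02, 2.08] roll 0.01
```

View pics/w8.png

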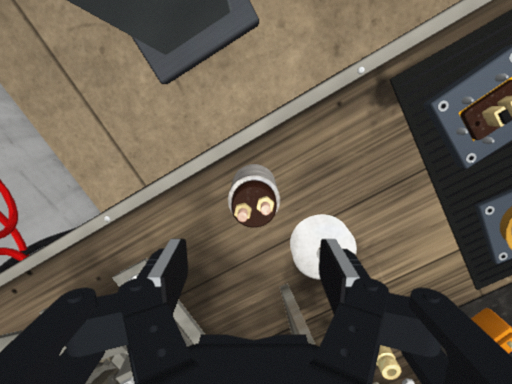

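The view shows the solenoid at (254,202), with the starter handle at about (165,290) on the left finger's side. I check the clearance before descending.

```bash
python3 - <<'E'
from h import *
z=np.load("top.npz"); W=cloud(z["d"],z["K"],z["R"],z["t"]).reshape(-1,3)
W=W[~np.isnan(W[:,0])]; d=W-[.4292,.0074,0]
a=np.radians(60); u=d[:,0]*np.cos(a)+d[:,1]*np.sin(a); v=-d[:,0]*np.sin(a)+d[:,1]*np.cos(a)
m=(abs(u)<.08)&(abs(v)<.06)&(W[:,2]>.028)&(np.hypot(d[:,0],d[:,1])>.028)
print(m.sum(), W[m][:8], np.round([u[m].min(),u[m].max()],3) if m.any() else "")
m=(W[:,1]<-.04)&(W[:,0]>.33)&(W[:,0]<.55)&(W[:,2]>.05); print(W[m].max(0),W[m].min(0), W[m][W[m][:,1].argmax()])
E
```

```text
109 [[0.51518015 0.04786144 0.03181951]
 [0.51312262 0.04994667 0.02866244]
 [0.51297611 0.04560246 0.02995862]
 [0.51096113 0.05223409 0.02883723]
 [0.51086741 0.05010651 0.03027448]
 [0.50810408 0.02575085 0.02877259]
 [0.50648346 0.0501638  0.02904962]
 [0.50621407 0.04147276 0.03133603]] [0.041 0.08 ]
[ 0.54997275 -0.07782198  0.20731489] [ 0.35751899 -0.44971085  0.05000044] [ 0.54387551 -0.07782198  0.08672354]
```

Only noise over the pulley, well clear of the fingers. Descending to grip.

{"op": "servo_tool", "data": {"offset": [[0,0.01,0.4],[0,0.01,1],[0,0.01,1.6],[0,0.01,2.08],[0,0.01,2.08],[0,0.01,2.08],[0,0.01,2.08],[0,0.01,2.08]], "roll": [0,0,0,0,0,0,0,0], "gripper": [0.6,0.6,0.6,0.6,0.6,0.6,0,-0.1]}}

```text
t: 21.45
tool_pos: [0.4296, 0.0077, 0.0334]
ee_rot: [[-0.866, 0.5, 0.002], [0.5, 0.866, 0.001], [-0.002, 0.002, -1.0]]
wrist_force: [-5.4, -0.5, 29.7]
width: 0.486
grasp_force: 47.1
```

{"op": "servo_tool", "data": {"offset": [[0,0,0],[0,0,0],[0,0,0],[0,0,-0.5],[0,0,-1.3],[0,0,-2],[0,0,-2],[0,0,-2]], "roll": [0,0,0,0,0,0,0,0], "gripper": [-0.15,-0.15,-0.15,-0.15,-0.15,-0.15,-0.15,-0.15], "force": 70}}

```text
t: 22.25
tool_pos: [0.4287, 0.0081, 0.1327]
ee_rot: [[-0.866, 0.499, 0.002], [0.499, 0.866, 0.001], [-0.001, 0.002, -1.0]]
wrist_force: [-0.7, -0.6, -4.8]
width: 0.466
grasp_force: 74.0
```

```bash
python3 - <<'E'
from h import *
go([.5888,.3423,.14],60)
E
```

```text
t 22.25 pos [0.4287 0.0081 0.1327] phi 60.1 w 0.466 q [-33, 15, 30, 125, -11, 42, 65] -> off [0.56, 7.39, -0.13] roll 0.01
```

{"op": "servo_tool", "data": {"offset": [[0.03,0.35,-0.2],[0.1,1,-0.4],[0.15,1.75,-0.4],[0.2,2.5,-0.4],[0.27,3.3,-0.4],[0.33,4.1,-0.4],[0.39,4.9,-0.4],[0.43,5.6,-0.4]], "roll": [0,0,0,0,0,0,0,0], "gripper": [-0.15,-0.15,-0.15,-0.15,-0.15,-0.15,-0.15,-0.15]}}

```text
t: 23.05
tool_pos: [0.5491, 0.2627, 0.1496]
ee_rot: [[-0.867, 0.499, -0.003], [0.499, 0.867, -0.001], [0.002, -0.003, -1.0]]
wrist_force: [1.0, -0.5, -4.7]
width: 0.47
grasp_force: 73.6
```

{"op": "servo_tool", "data": {"offset": [[0.04,0.6,0],[0.08,1.1,0],[0.11,1.5,0],[0.13,1.79,0],[0.13,1.79,0.3],[0.13,1.79,0.7],[0.13,1.79,0.9],[0.13,1.79,0.9]], "roll": [0,0,0,0,0,0,0,0], "gripper": [-0.15,-0.15,-0.15,-0.15,-0.15,-0.15,-0.15,-0.15]}}

```text
t: 23.85
tool_pos: [0.5869, 0.3398, 0.1037]
ee_rot: [[-0.866, 0.501, -0.005], [0.501, 0.866, -0.003], [0.003, -0.005, -1.0]]
wrist_force: [-1.1, -0.9, -4.2]
width: 0.472
grasp_force: 73.8
```

```bash
python3 - <<'E'
from h import *
p,d,K,R,t=cam("wrist"); W=cloud(d,K,R,t)
import meas
meas.show("cup plate",W,meas.band(W,(.589,.342),.06,.006,.014)); meas.show("cup",W,meas.band(W,(.589,.342),.045,.028,.04))
cv2.imwrite("pics/w9.png",p[...,::-1])
go([.5888,.3423,.0438],60)
E
```

```text
cup plate  n2984 rect [588.6 343. ] [80.1 79.6] a89.4 circ [588.6 343.5] r55.1 mean [570.4 354.   10.9]
cup        n1734 rect [583.  348.5] [66.5 50.2] a49.7 circ [589.2 343.1] r33.4 mean [580.3 352.2  36. ]
t 23.9 pos [0.588  0.3403 0.1054] phi 60.0 w 0.475 q [-50, 38, 25, 91, -18, 55, 41] -> off [0.0, 0.05, 1.23] roll -0.01
```

View pics/w9.png

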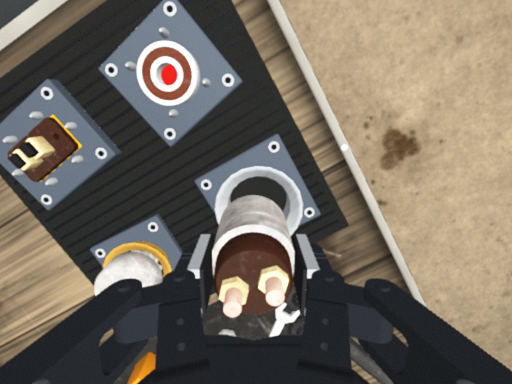

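The solenoid is held upright over the cup, and the other three parts are seated in view. I settle just above the mouth.

{"op": "servo_tool", "data": {"offset": [[0,0.02,0],[0,0.02,0.2],[0,0.02,0.4],[0,0.02,0.5],[0,0.02,0.5],[0,0.02,0.5],[0,0.02,0.5],[0,0.02,0.5]], "roll": [0,0,0,0,0,0,0,0], "gripper": [-0.15,-0.15,-0.15,-0.15,-0.15,-0.15,-0.15,-0.15]}}

```text
t: 24.7
tool_pos: [0.5897, 0.3426, 0.0825]
ee_rot: [[-0.866, 0.5, 0.001], [0.5, 0.866, 0.0], [-0.0, 0.001, -1.0]]
wrist_force: [0.3, 1.0, -4.5]
width: 0.475
grasp_force: 73.8
```

```bash
python3 - <<'E'
from h import *
go([.5887,.3428,.0441],60)
E
```

```text
t 24.7 pos [0.5897 0.3426 0.0825] phi 60.0 w 0.475 q [-49, 40, 24, 92, -19, 53, 41] -> off [0.02, -0.01, 0.77] roll 0.0
```

{"op": "servo_tool", "data": {"offset": [[0.02,0,0.15],[0.02,0,0.3],[0.02,0,0.45],[0.02,0,0.6],[0.02,0,0.7],[0.02,0,0.77],[0.02,0,0.77],[0.02,0,0.77]], "roll": [0,0,0,0,0,0,0,0], "gripper": [-0.15,-0.15,-0.15,-0.15,-0.15,-0.15,-0.15,-0.15]}}

```text
t: 25.5
tool_pos: [0.5883, 0.3426, 0.045]
ee_rot: [[-0.866, 0.5, -0.001], [0.5, 0.866, 0.0], [0.001, -0.0, -1.0]]
wrist_force: [-6.9, -3.9, 12.1]
width: 0.468
grasp_force: 75.3
```

{"op": "servo_tool", "data": {"offset": [[0,0,0],[0,0,0],[0,0,0],[0,0,-0.3],[0,0,-1],[0,0,-1.8],[0,0,-2.6],[0,0,-3.4]], "roll": [0,0,0,0,0,0,0,0], "gripper": [0.4,0.5,0.5,0.5,0.5,0.5,0.5,0.5]}}

```text
t: 26.3
tool_pos: [0.5887, 0.3427, 0.2165]
ee_rot: [[-0.866, 0.5, 0.001], [0.5, 0.866, 0.0], [-0.001, 0.001, -1.0]]
wrist_force: [0.8, -0.3, -0.7]
width: 0.75
grasp_force: 0.0
```

{"op": "servo_tool", "data": {"offset": [[0.5,0,0],[1,0,0],[1.6,0,0],[2,0,0],[2,0,0],[2,0,0],[2,0,0],[2,0,0]], "roll": [0,0,0,0,0,0,0,0], "gripper": [0.5,0.5,0.5,0.5,0.5,0.5,0.5,0.5]}}

```text
t: 27.1
tool_pos: [0.5031, 0.3919, 0.2139]
ee_rot: [[-0.865, 0.501, 0.001], [0.501, 0.865, -0.0], [-0.001, 0.0, -1.0]]
wrist_force: [0.5, -0.7, 0.8]
width: 0.748
grasp_force: 0.0
```

```bash
python3 - <<'E'
from h import *
import meas
for n in("wrist","top"):
    p,d,K,R,t=cam(n); W=cloud(d,K,R,t); print(n)
    meas.show("sol cap",W,meas.band(W,(.589,.342),.03,.068,.083)); meas.show("studs",W,meas.band(W,(.589,.342),.03,.083,.1))
    meas.show("pin",W,meas.band(W,(.592,.221),.035,.045,.06)); meas.show("bear",W,meas.band(W,(.473,.335),.03,.025,.04)); meas.show("brush",W,meas.band(W,(.469,.22),.03,.0225,.05))
    meas.show("pul",W,meas.band(W,(.517,.034),.04,.015,.03)); meas.show("bush",W,meas.band(W,(.677,.034),.02,.02,.04))
cv2.imwrite("pics/t9.png",cv2.resize(p[140:290,110:320,::-1],None,fx=3.5,fy=3.5,interpolation=cv2.INTER_CUBIC))
print(status.sense()["wrist_force"],status.sense()["tool_pos"])
E
```

```text
wrist
sol cap    n700 rect [587.7 342.9] [34.4 35.7] a59.3 circ [588.  342.6] r18.3 mean [584.5 344.7  75. ]
studs      n56 rect [585.7 333.8] [6.5 7.9] a59.4 circ [585.9 334.3] r4.1 mean [585.3 334.2  87.6]
pin        n156 rect [603.8 235.1] [ 9.4 32.5] a40.4 circ [602.  233.6] r16.3 mean [602.3 236.   51.5]
bear       n917 rect [473.5 335.9] [40.9 41.4] a13.1 circ [473.5 335.7] r21.2 mean [473.1 336.2  28.3]
brush      n848 rect [468.8 220.2] [29.7 48.4] a6.6 circ [469.2 220.1] r26.4 mean [468.2 223.3  28.5]
pul        n1187 rect [510.   36.9] [49.  60.2] a11.1 circ [514.9  37.1] r31.0 mean [511.5  39.4  23.6]
bush       n31 rect [669.5  42. ] [14.5  4.1] a48.6 circ [670.5  41.1] r7.2 mean [669.4  42.1  23. ]
top
sol cap    n207 rect [589.2 339.4] [34.5 34.4] a41.9 circ [589.5 340. ] r18.1 mean [588.8 338.9  76.4]
studs      n15 rect [586.4 330.8] [7.5 6.6] a25.6 circ [585.8 331. ] r4.3 mean [586.5 330.9  87.4]
pin        n342 rect [591.7 219. ] [45.1 44.6] a44.3 circ [592.3 218.7] r23.7 mean [591.7 218.4  54. ]
bear       n262 rect [473.7 333.7] [41.6 39.7] a88.6 circ [477.2 334.6] r24.1 mean [474.7 333.4  30. ]
brush      n272 rect [469.7 218.4] [30.  50.2] a6.6 circ [470.3 217.6] r26.4 mean [470.  217.2  29.2]
pul        n542 rect [517.3  34. ] [59.7 59.9] a43.5 circ [517.7  34.5] r30.8 mean [517.6  34.5  26. ]
bush       n65 rect [677.2  34.6] [19.2 20.6] a34.5 circ [676.9  34.4] r10.7 mean [676.5  34.9  32.6]
[ 0.17638629  0.10734757 -0.13202708] [0.50277844 0.39219205 0.21364401]
```

View pics/t9.png

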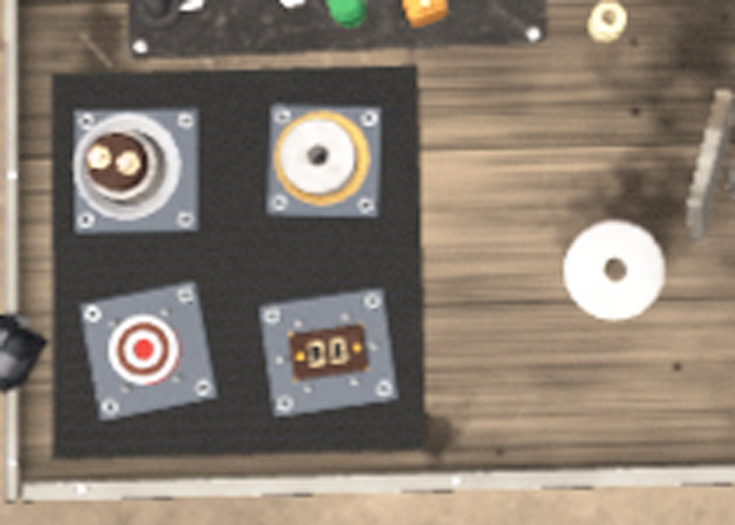

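The final view shows all four parts in their nests: solenoid (120,160), pinion (320,155), bearing (143,350) and brush holder (329,350). The cap is at 75 mm, as expected for a seated solenoid, and the pulley and bush haven't moved. Handing in.

```bash
python3 -c "
from rig import finish_job
print(finish_job())"
```

```text
the job is handed in; nothing more can be done
None
```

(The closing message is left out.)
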